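# Lean the blue recycled-plastic sheet on the display rack

### The arm

A 7-joint arm with a two-finger parallel gripper is mounted at the origin on the work surface. World frame = base frame: x ahead of the robot, y to its left, z up, the work surface at z = 0. Lengths are in mm, angles in degrees, forces in N, time in s.
With the tool pointing down it reaches from about 400 to 850 mm from the base axis. Payload 4.5 kg.
Tool frame: the origin (TCP) lies on the centre line of the jaws, within the pads' length; the fingertips stand 11 mm ahead of it and the grasp point (between the pads) lies 8 mm behind it; z points along the fingers, y is the direction in which the jaws open and shut (so a half turn about z gives the same grasp; the last joint's range is limited). The gripper opens to 85 mm and grips with 20 to 120 N. Pads are 22 mm wide; open, the fingers measure 114 mm over their backs; the gripper's body (76 mm by 85 mm) begins 54 mm behind the grasp point. The pads swing forward as they close: fully open they stand 13 mm farther back than shut.
Start: joints at [-73.006, 39.483, -11.15, 89.685, 9.013, 51.709, -12.324], TCP at [162.345, 603.57, 242.317] pointing down, gripper open.
Joint ranges: [-172.22, 172.22], [-26.19, 119.32], [-84.43, 86.54], [7.71, 146.69], [-57.33, 237.33], [2.42, 119.75], [-152.13, 152.13]. Speed limits (degrees/s): [147.25, 147.25, 180, 180, 180, 180, 180].

### API

Orientations are given as [roll, pitch, yaw] about the fixed x, y, z axes, in that order (R = Rz(yaw) Ry(pitch) Rx(roll)).
In Python, from cell import bot, camera, camera_params, ticket gives the robot as it stands.
- The arm moves only by the tool drive_tool, never from a script. Its argument "series" is one flat list of numbers, 7 for each row, row after row: the shift along the tool's x, y, z in m, then the turn, a rotation vector about the tool's x, y, z in rad, then the finger opening in m, from 0 to 0.0854. A call has 1 to 10 rows; each row is the pose to reach, as a shift and turn from the pose commanded when the call began, along the tool's axes at that moment; what a row does not reach only later rows make up. A row lasts 1/8 s, in which the tool goes at most 62.5 mm and 10.7 degrees, less where a joint would pass 70% of its speed; a pose out of reach is approached as far as the arm can. A call with a gripper value outside its range is refused whole. The fingers move at their own pace and stop on an object; "newtons" is the grip in N (left out, the last holds). Time passes only in rows, so rows that repeat a pose let the fingers close. It gives the time, the measured TCP pose, the force and the opening at its end, in the units of the state.
- bot.get_state(): the state, without advancing time (a new reading comes with each control period).
- camera(name): name is "scene" or "top" or "wrist"; returns (picture, depth): 400x640x3 uint8, red, green, blue; 400x640 float32, mm along the optical axis (not along the pixel's ray), 0 where there is no reading.
- camera_params(name): a dict with "mtx" (3x3 intrinsics, pixels), "cam_to_world" (4x4, takes a point from camera to world coordinates). Camera axes: x right, y down, z forward; pixel columns grow to the right and rows downward; lengths in mm; the calibration is good to about 2 mm. A picture is of the moment at which its call begins: read the wrist's pose just before it. camera_params takes no time and is no camera call; for the wrist camera it gives the pose at the moment of the call.
- ticket.close_job(): hands the job in, once; it reports no verdict.
The state is a dict: "t": time; "joints": joint angles; "qvel": joint speeds; "effort": joint torques, N m; "ee_pos": TCP position; "tcp_rot": TCP orientation; "contact_force": force on the tool from outside, world axes, zero at the start; "wrist_torque": the same for the moment, N m; "opening": opening from 0.0 (shut) to 1.0 (fully open).
Only numpy, scipy, OpenCV 4.12 (cv2) and the standard library are available. Lean on these libraries where they do the work, as an engineer would, in place of code of your own. Each camera call takes 0.05 s, during which the arm holds its last target. There are 200 camera calls.

### The job

Take the blue sheet out of the slotted wooden stand and lean it on the yellow rack: its bottom edge down behind the dark toe strip, its face resting against the slanted back, in the middle of the rack's width. Let go so that it stays leaning there, and leave the white and the black sheets standing in their slots.

Things in the scene. Friction and masses are not known exactly. Their poses are not given: they have to be found in the camera images.
- blue_centre (a point): Centre of the blue pale-flecked sheet: rigid, 10 mm thick (x, face normal), 100 wide (y), 140 tall (z), 0.14 kg, same either way round or up. It stands upright in one of three slots, 15 mm wide and 72 mm apart along x, of a wooden stand fixed to the bench; slot walls rise 38 mm from its bottom edge. Pinch it from above across the thickness near the top edge, draw it straight up.
- white_centre (a point): Centre of the white flecked sheet: same size and axes, in another slot of the stand. Leave it there.
- black_centre (a point): Centre of the black flecked sheet: same size and axes, in another slot of the stand. Leave it there.
- rack_seat (a point): Yellow fixed rack: mid-point of the line where its back's front face meets the base, 12 mm over the bench. z: up that face, 20 deg off vertical, top towards robot; x: face normal, outward, away from robot; y: along the width. Back 80 mm tall (z), 150 wide. Toe strip 12 mm high, near side 24 mm level in front of this point. A sheet flat on the back has its centre at x 5, z 70 mm.
Mind the look-alikes: they are no part of the job. There is more than one size of the part that bears blue_centre; the job needs the middle-sized.

How it is judged:
By the outcome, as a careful person would: the job done as asked, in the order asked, and still so for the second after the job is handed in, with the robot touching nothing.
It also fails if it takes over 45 s, if anything falls off the work surface, if the arm or the gripper's body presses on something with over 40 N, if the wrist force passes 120 N, or if a joint passes its speed limit or range.

## Working session

There is one attempt and no reset: what is moved stays moved. The work goes in short steps, Python scripts to look and compute and a tool call to move; the robot and the scene stay as the last step left them, time stands still between calls to the robot, and variables do not carry over. Pictures are saved under pics/ and viewed, about 8 in all and at most 12, crops included, and the job is handed in when it is done.

Besides the shell and the picture viewer there is one more tool, called after "Request:" as a command line: name --argument value ..., lists and objects as JSON in quotes. drive_tool: Moves the arm, as the interface text tells. Its arguments: {"type":"object","properties":{"series":{"type":"array","items":{"type":"number"}},"newtons":{"type":"number"}},"required":["series"]}

```bash
mkdir -p pics
python3 - <<'E'
from cell import bot,camera,camera_params
import cv2,numpy as np
for n in("scene","top"):
    p,d=camera(n);np.savez(f"pics/{n}0.npz",p=p,d=d,K=camera_params(n)["mtx"],T=camera_params(n)["cam_to_world"])
    cv2.imwrite(f"pics/{n}0.png",p[:,:,::-1]);print(n,np.round(camera_params(n)["cam_to_world"],2).tolist(),camera_params(n)["mtx"].tolist() if 0 else "")
s=bot.get_state();print(s)
E
```

```text
scene [[-0.09, 0.8, -0.59, 1311.72], [1.0, 0.08, -0.05, -10.84], [0.0, -0.6, -0.8, 1053.79], [0.0, 0.0, 0.0, 1.0]] 
top [[0.02, -1.0, 0.09, 528.14], [-1.0, -0.01, 0.03, -70.98], [-0.03, -0.09, -1.0, 1058.66], [0.0, 0.0, 0.0, 1.0]] 
{'t': 0.1, 'joints': array([-73.0067598 ,  39.52917178, -11.14550619,  89.73993125,
         9.01229198,  51.70905616, -12.32538605]), 'qvel': array([-0.012386  , -0.0833901 ,  0.03977402, -0.16550514, -0.01056316,
        0.12057118,  0.01851032]), 'effort': array([-3.41470353e-03, -5.40605092e+01, -1.27176203e+00, -1.58987010e+01,
        9.32638039e-03,  4.33938461e-03,  5.02880894e-06]), 'ee_pos': array([162.24737123, 602.97999323, 241.55098437]), 'tcp_rot': array([-1.79903880e+02,  6.47986727e-03,  1.64946837e+02]), 'contact_force': array([-0.59470662,  0.30455549,  0.44896781]), 'wrist_torque': array([-0.01301373, -0.02053799,  0.03125364]), 'opening': 1.002481658618304}
```

View pics/scene0.png

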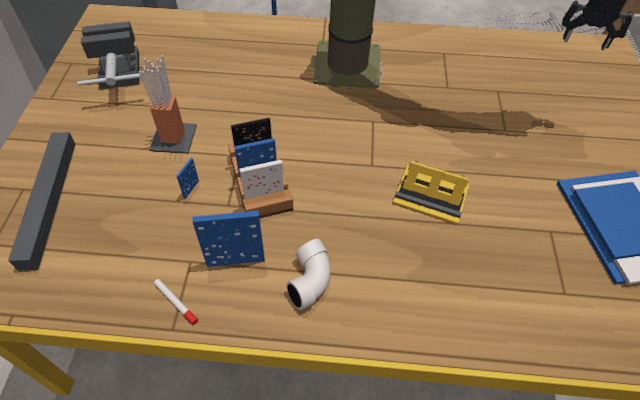

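View pics/top0.png

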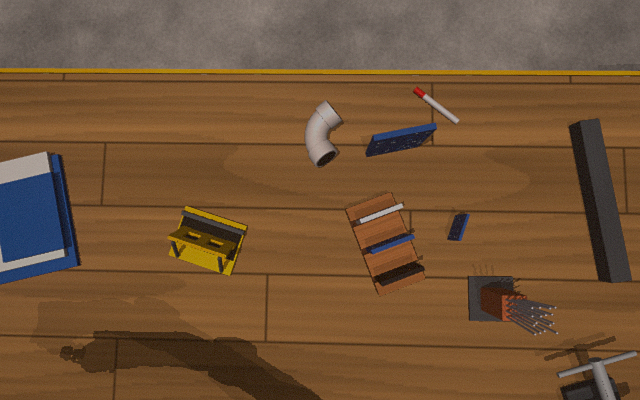

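The scene view shows three sheets in the stand: black at (252,132), blue at (257,153) and white at (262,180). There are larger and smaller blue look-alikes outside it at (230,238) and (187,178), and the yellow rack is at (432,190). In the top view the blue sheet's top edge is near (390,243), white at (381,213), black at (400,274), and the rack near (207,240).

```bash
cat > h.py <<'E'
import numpy as np,cv2
def load(n):
    z=np.load(f"pics/{n}.npz");return z["p"],z["d"],z["K"],z["T"]
def cloud(d,K,T):
    v,u=np.indices(d.shape);z=d.astype(float)
    P=np.stack([(u-K[0,2])/K[0,0]*z,(v-K[1,2])/K[1,1]*z,z],-1)
    return P@T[:3,:3].T+T[:3,3]
E
python3 - <<'E'
from h import *
np.set_printoptions(precision=1,suppress=True)
for n,blue,yel in(("scene0",(225,290,135,200),(390,475,155,225)),("top0",(340,430,190,295),(165,250,200,280))):
    p,d,K,T=load(n);W=cloud(d,K,T);h=cv2.cvtColor(p,cv2.COLOR_RGB2HSV)
    def box(b):
        m=np.zeros(d.shape,bool);m[b[2]:b[3],b[0]:b[1]]=1;return m&(d>0)
    m=box(blue)&(h[...,0]>100)&(h[...,0]<125)&(h[...,1]>120)&(h[...,2]>50)
    Q=W[m];print(n,"blue",len(Q),Q.min(0),Q.max(0),np.percentile(Q[:,2],[5,50,95]))
    if n=="top0":
        q=Q[Q[:,2]>np.percentile(Q[:,2],95)-12]
        r=cv2.minAreaRect(q[:,:2].astype(np.float32));print("top rect",r,cv2.boxPoints(r).tolist(),np.median(q[:,2]))
        s=W[box(blue)&(W[...,2]>110)];
        c,lab,st,ce=cv2.connectedComponentsWithStats((box(blue)&(W[...,2]>115)).astype(np.uint8))
        for i in range(1,c):
            if st[i,4]>20:
                q=W[lab==i];print("tall",st[i],cv2.minAreaRect(q[:,:2].astype(np.float32)),np.median(q[:,2]))
    m=box(yel)&(h[...,0]>20)&(h[...,0]<32)&(h[...,1]>150)
    m=cv2.erode(m.astype(np.uint8),np.ones((2,2)))>0
    Q=W[m];print("yellow",len(Q),Q.min(0),Q.max(0))
    if n=="scene0":
        q=Q[(Q[:,2]>22)&(Q[:,2]<85)]
        for _ in range(4):
            c=q.mean(0);nn=np.linalg.svd(q-c,full_matrices=False)[2][2];q=q[abs((q-c)@nn)<4]
        if nn[0]<0:nn=-nn
        print("plane",len(q),c,nn,"tilt",np.degrees(np.arcsin(nn[2])),"yaw",np.degrees(np.arctan2(nn[1],nn[0])))
        t=np.cross([0,0,1],nn);t/=np.linalg.norm(t);a=q@t;print("width ext",np.percentile(a,[0,1,50,99,100]),"t",t,"z",q[:,2].min(),q[:,2].max())
    hh=Q[Q[:,2]>70];print("top edge",hh.min(0),hh.max(0),cv2.minAreaRect(hh[:,:2].astype(np.float32)))
    b=Q[(Q[:,2]<40)];print("base",cv2.minAreaRect(b[:,:2].astype(np.float32)),np.median(b[:,2]))
E
python3 - <<'E'
import cv2
a=cv2.imread('pics/scene0.png')[110:230,220:480];b=cv2.imread('pics/top0.png')[180:300,165:435]
cv2.imwrite('pics/c1.png',cv2.vconcat([cv2.resize(a,(740,290),interpolation=2),cv2.resize(b,(740,300),interpolation=2)]))
E
```

```text
scene0 blue 847 [ 423.  -271.3   46. ] [ 574.  -162.   158.3] [ 85.8 124.3 155.2]
yellow 1815 [421.  145.4   1.6] [590.1 340.1  93.2]
plane 906 [502.9 244.1  54.7] [ 0.9 -0.3  0.3] tilt 20.290087416471074 yaw -17.438239157961874
width ext [308.7 311.3 383.  454.2 456.4] t [ 0.3  1.  -0. ] z 22.02467481767394 84.9152112572259
top edge [467.2 175.   70. ] [520.  315.9  93.2] ((493.7820129394531, 245.96128845214844), (147.72021484375, 14.033224105834961), 71.36216735839844)
base ((505.23590087890625, 242.65609741210938), (166.77767944335938, 134.58648681640625), 72.53535461425781) 15.656574117991795
top0 blue 179 [ 484.2 -258.4  146.4] [ 524.9 -164.2  156.7] [148.9 151.7 154.3]
top rect ((505.5022277832031, -210.914306640625), (8.96240234375, 99.38418579101562), 21.387380599975586) [[483.20831298828125, -166.2783660888672], [519.450927734375, -258.8185729980469], [527.796142578125, -255.5502471923828], [491.55352783203125, -163.01004028320312]] 151.68152279756407
tall [359 203  44  21 213] ((572.3167724609375, -185.6937255859375), (10.147180557250977, 99.46198272705078), 21.84162712097168) 151.7010468634454
tall [369 234  46  20 270] ((505.1171569824219, -211.5438690185547), (10.506556510925293, 100.3614501953125), 21.980609893798828) 151.23718513901366
tall [379 265  46  22 336] ((436.3566589355469, -232.80386352539062), (10.614168167114258, 100.19583892822266), 21.988534927368164) 150.52977155730832
yellow 1074 [417.4 141.1   6.1] [586.8 335.8  87.5]
top edge [464.8 174.   77.5] [512.4 312.4  87.5] ((488.6502685546875, 242.983642578125), (145.14651489257812, 10.529671669006348), 73.06124877929688)
base ((500.9804992675781, 238.95843505859375), (166.1713104248047, 131.07164001464844), 72.74441528320312) 11.544946341824698
```

View pics/c1.png

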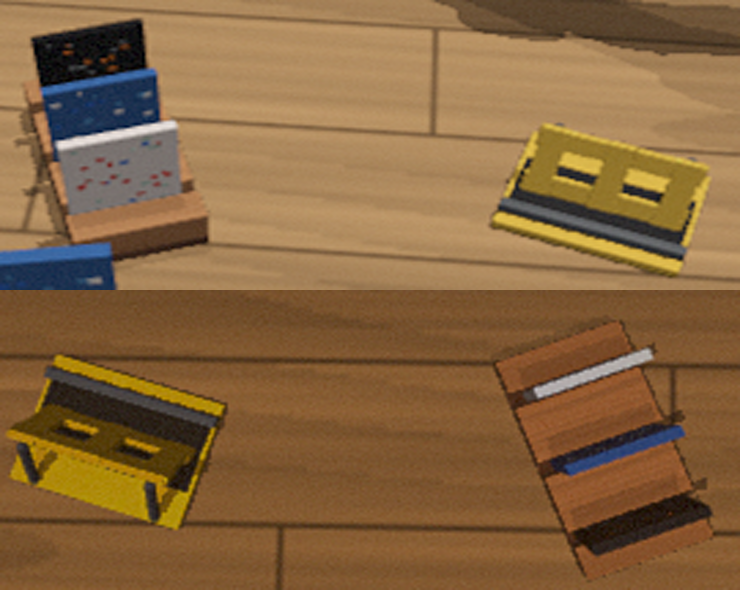

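The crop confirms the blue sheet is in the middle slot, with the toe strip on the rack's side away from the robot. The sheet tops sit at z≈152, are about 100×10 mm and are 72 mm apart, all as specified. I'll move over the rack first and take a close look on the way.

Request:
drive_tool --series '[-0.038,-0.021,-0.015,0,0,0.12,0.0854,-0.077,-0.042,-0.03,0,0,0.25,0.0854,-0.115,-0.063,-0.045,0,0,0.38,0.0854,-0.154,-0.084,-0.06,0,0,0.51,0.0854,-0.192,-0.105,-0.075,0,0,0.64,0.0854,-0.231,-0.126,-0.09,0,0,0.76,0.0854,-0.27,-0.147,-0.1,0,0,0.89,0.0854,-0.308,-0.168,-0.1,0,0,1.02,0.0854,-0.347,-0.189,-0.1,0,0,1.15,0.0854,-0.385,-0.21,-0.1,0,0,1.274,0.0854]'

```text
t: 1.35
ee_pos: [480.2, 299.6, 342.0]
tcp_rot: [-180.0, 0.0, 91.7]
contact_force: [-0.3, 0.7, 0.1]
opening: 1.0
```

```bash
cat > snap.py <<'E'
import sys
from h import *
from cell import bot,camera,camera_params
def snap(cam,name):
    c=camera_params(cam);p,d=camera(cam)
    np.savez(f"pics/{name}.npz",p=p,d=d,K=c["mtx"],T=c["cam_to_world"]);cv2.imwrite(f"pics/{name}.png",p[:,:,::-1])
    s=bot.get_state();print("t",s["t"],"pos",s["ee_pos"].round(1),"rot",s["tcp_rot"].round(1),"J",s["joints"].round(0),"F",s["contact_force"].round(1),"open",round(s["opening"],3))
    print("cam",np.round(c["cam_to_world"],2).tolist())
if __name__=="__main__": snap(*sys.argv[1:3])
E
python3 snap.py wrist w1
```

```text
t 1.4 pos [485.5 293.  342.2] rot [179.8   0.3  91. ] J [-42.  29.  10.  93.  -5.  59. -30.] F [ 3.8 -3.6 -0.3] open 0.996
cam [[1.0, 0.03, 0.01, 479.14], [0.03, -0.96, -0.29, 372.8], [-0.0, 0.29, -0.96, 473.24], [0.0, 0.0, 0.0, 1.0]]
```

View pics/w1.png

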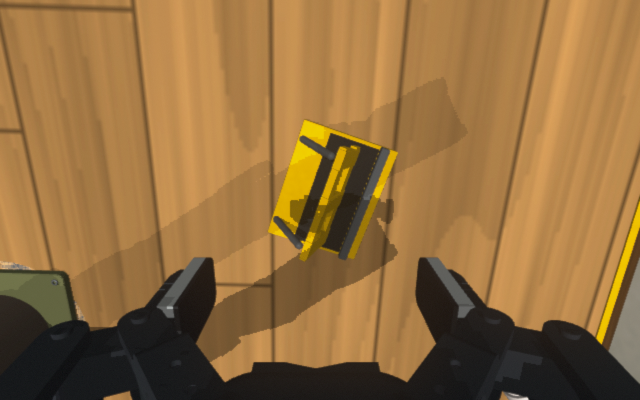

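The wrist view shows the rack from above: toe strip from (385,150) to (345,257), top of the back from (352,150) to (307,258).

Run:
```python
from h import *
np.set_printoptions(precision=1,suppress=True)
p,d,K,T=load("w1");W=cloud(d,K,T)
m=np.zeros(d.shape,bool);m[110:270,260:400]=1;m&=d>0
yaw=np.radians(-17.3);n=np.array([np.cos(yaw),np.sin(yaw)]);t=np.array([-n[1],n[0]])
def rep(s,mm):
    q=W[mm];r=cv2.minAreaRect(q[:,:2].astype(np.float32))
    print(s,len(q),"rect",r,"n",np.percentile(q[:,:2]@n,[2,50,98]),"t",np.percentile(q[:,:2]@t,[1,50,99]),"z",np.percentile(q[:,2],[2,50,98]))
rep("backtop",m&(W[...,2]>78))
mm=np.zeros_like(m);mm[140:262,335:400]=1
h=cv2.cvtColor(p,cv2.COLOR_RGB2HSV)
rep("toe",m&mm&(W[...,2]>18)&(W[...,2]<30)&(h[...,1]<110)&(W[...,:2]@n>520))
rep("yellow all",m&(h[...,1]>150)&(h[...,0]>20)&(h[...,0]<32)&(W[...,2]<16)&(W[...,2]>8))
```

```text
backtop 1173 rect ((487.29156494140625, 246.74183654785156), (149.71458435058594, 21.458160400390625), 72.81978607177734) n [384.  394.9 401.6] t [308.  387.5 454.3] z [78.5 84.2 87.1]Traceback (most recent call last):
  File "<stdin>", line 12, in <module>
  File "<stdin>", line 8, in rep
    return _quantile_unchecked(
        a, q, axis, out, overwrite_input, method, keepdims, weights)
    return _ureduce(a,
                    func=_quantile_ureduce_func,
    ...<5 lines>...
                    overwrite_input=overwrite_input,
                    method=method)
    r = func(a, **kwargs)
    result = _quantile(arr,
                       quantiles=q,
    ...<2 lines>...
                       out=out,
                       weights=wgt)
    slices_having_nans = np.isnan(arr[-1, ...])
                                  ~~~^^^^^^^^^
IndexError: index -1 is out of bounds for axis 0 with size 0
```

Run:
```python
from h import *
np.set_printoptions(precision=1,suppress=True)
yaw=np.radians(-17.3);n=np.array([np.cos(yaw),np.sin(yaw)]);t=np.array([-n[1],n[0]])
for f,b in(("w1",(110,270,260,400)),("top0",(200,280,165,250)),("scene0",(155,225,390,475))):
    p,d,K,T=load(f);W=cloud(d,K,T);m=np.zeros(d.shape,bool);m[b[0]:b[1],b[2]:b[3]]=1;m&=d>0
    h=cv2.cvtColor(p,cv2.COLOR_RGB2HSV);N=W[...,:2]@n;Z=W[...,2]
    g=m&(h[...,1]<110)&(N>435)&(N<475)&(Z>15)&(Z<32)
    y=m&(h[...,1]>150)&(h[...,0]>18)&(h[...,0]<34)&(Z<20)&(Z>5)
    for s,mm in(("toe",g),("base",y)):
        q=W[mm]
        if len(q):print(f,s,len(q),"n",np.percentile(q[:,:2]@n,[2,10,50,90,98]),"t",np.percentile(q[:,:2]@t,[1,50,99]),"z",np.median(q[:,2]),"ang",cv2.minAreaRect(q[:,:2].astype(np.float32))[1:])
    bk=m&(h[...,1]>150)&(h[...,0]>18)&(h[...,0]<34)&(Z>25)&(Z<88)&(N>395)
    if bk.sum(): print(f,"seat n from face pts",np.percentile(N[bk]+(Z[bk]-12)*np.tan(np.radians(20)),[10,25,50,75,90]))
```

```text
w1 toe 1053 n [450.2 450.5 454.9 459.8 460.9] t [298.7 387.1 463.4] z 23.373682895433774 ang ((169.0989990234375, 11.550202369689941), 72.84840393066406)
w1 base 4457 n [342.5 346.8 370.8 470.2 474.7] t [297.6 389.8 465.2] z 11.685463439352702 ang ((170.13162231445312, 135.150390625), 72.75164031982422)
w1 seat n from face pts [421.4 423.2 425.2 426.2 426.4]
top0 toe 298 n [447.6 450.7 455.6 459.9 461.2] t [296.5 378.4 462.4] z 23.29750317143771 ang ((168.8931884765625, 26.293498992919922), 72.83068084716797)
top0 base 1465 n [342.2 347.  373.5 469.6 474.3] t [294.6 373.6 462.5] z 11.631086727297316 ang ((171.1840057373047, 135.23187255859375), 72.74405670166016)
top0 seat n from face pts [420.9 423.3 424.4 425.3 425.9]
scene0 toe 436 n [436.2 447.3 456.3 459.6 461.5] t [298.8 385.3 463.1] z 24.248765566176985 ang ((168.88235473632812, 28.167011260986328), 72.817138671875)
scene0 base 918 n [354.6 363.1 424.9 472.7 474.6] t [297.1 385.  464.3] z 13.72566408561147 ang ((170.7898712158203, 145.23458862304688), 71.97523498535156)
scene0 seat n from face pts [419.9 421.5 423.2 424.8 426.3]
```

The toe's near side, the back face and the base width agree across three cameras. That puts rack_seat at about (519.6, 237.2, 12), with the face normal at yaw −17.2°. Next I go above the blue sheet.

Request:
drive_tool --series '[-0.055,0.001,0,0,0,-0.03,0.06,-0.115,0.001,0,0,0,-0.07,0.06,-0.172,0.002,0.0,0,0,-0.11,0.06,-0.23,0.003,0,0,0,-0.15,0.06,-0.287,0.004,0.01,0,0,-0.19,0.06,-0.345,0.005,0.03,0,0,-0.23,0.06,-0.402,0.006,0.05,0,0,-0.27,0.06,-0.46,0.007,0.07,0,0,-0.31,0.06,-0.5,0.007,0.085,0,0,-0.34,0.06,-0.512,0.007,0.09,0,0,-0.347,0.06]'

```text
t: 2.65
ee_pos: [502.6, -213.7, 251.0]
tcp_rot: [-179.9, -0.0, 111.6]
contact_force: [-0.2, 0.9, -0.0]
opening: 0.7
```

Request:
drive_tool --series '[0,0,0,0,0,0,0.05,0,0,0,0,0,0,0.05]'

```text
t: 2.9
ee_pos: [504.6, -208.4, 252.7]
tcp_rot: [179.9, -0.1, 112.0]
contact_force: [0.7, -0.6, -0.0]
opening: 0.585
```

```bash
python3 snap.py wrist w2
python3 - <<'E'
from h import *
p,d,K,T=load("w2");W=cloud(d,K,T);h=cv2.cvtColor(p,cv2.COLOR_RGB2HSV)
m=(d>0)&(W[...,2]>140)&(W[...,2]<158)&(abs(W[...,0]-505)<90)&(abs(W[...,1]+211)<90)
c,l,s,_=cv2.connectedComponentsWithStats(m.astype(np.uint8))
for i in range(1,c):
    if s[i,4]>60:print(s[i],cv2.minAreaRect(W[l==i][:,:2].astype(np.float32)),np.median(W[l==i][:,2]))
E
```

```text
t 2.95 pos [ 504.7 -208.5  252.8] rot [179.9  -0.  112. ] J [ 15.  33.   4. 103.  -3.  44.  43.] F [ 0.3  0.2 -0.2] open 0.589
cam [[0.93, 0.36, 0.11, 478.05], [0.38, -0.89, -0.27, -140.75], [0.0, 0.29, -0.96, 383.98], [0.0, 0.0, 0.0, 1.0]]
[ 200  126   29  137 2530] ((437.2804870605469, -232.5019073486328), (10.956546783447266, 100.07872772216797), 21.835765838623047) 151.4342301372987
[ 308  134   15  136 1878] ((506.24774169921875, -211.18338012695312), (9.712194442749023, 100.48634338378906), 21.788204193115234) 151.6244175800182
[ 400  137   29  135 2348] ((573.0330810546875, -185.4329833984375), (10.983882904052734, 99.29490661621094), 21.995576858520508) 151.41642126123222
```

View pics/w2.png

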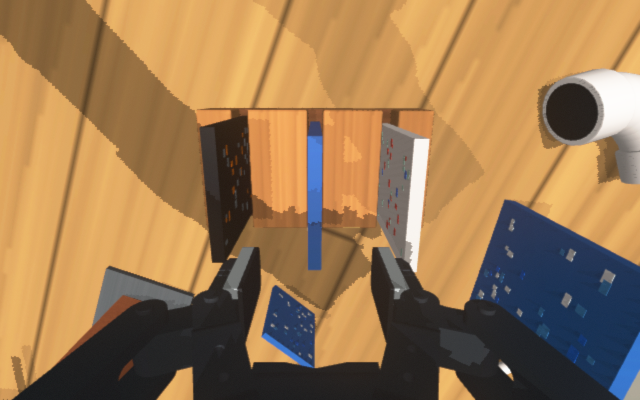

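The wrist view shows the blue edge at columns 308–322, centred between the fingers, with black at (225,190) and white at (405,200). The offset is about 3 mm along the width, so I descend and grip.

Request:
drive_tool --series '[-0.003,0,0.03,0,0,0,0.045,-0.003,0,0.065,0,0,0,0.045,-0.003,0,0.095,0,0,0,0.045,-0.003,0,0.115,0,0,0,0.045,-0.003,0,0.127,0,0,0,0.045,-0.003,0,0.13,0,0,0,0.045,-0.003,0,0.13,0,0,0,0.045]'

```text
t: 3.82
ee_pos: [505.6, -213.3, 122.8]
tcp_rot: [180.0, 0.0, 111.9]
contact_force: [-1.2, -0.3, -0.7]
opening: 0.527
```

Request:
drive_tool --series '[0,0,0,0,0,0,0.02,0,0,0,0,0,0,0.0,0,0,0,0,0,0,0.0,0,0,0,0,0,0,0.0,0,0,0,0,0,0,0.0,0,0,0,0,0,0,0.0]' --newtons 50

```text
t: 4.58
ee_pos: [505.7, -213.7, 122.9]
tcp_rot: [179.9, 0.1, 111.8]
contact_force: [0.5, 0.4, 5.6]
opening: 0.109
```

Gripped at about 9–10 mm. I draw it straight up.

Request:
drive_tool --series '[0,0,-0.01,0,0,0,0,0,0,-0.025,0,0,0,0,0,0,-0.045,0,0,0,0,0,0,-0.07,0,0,0,0,0,0,-0.095,0,0,0,0,0,0,-0.12,0,0,0,0,0,0,-0.145,0,0,0,0,0,0,-0.165,0,0,0,0,0,0,-0.17,0,0,0,0,0,0,-0.17,0,0,0,0]'

```text
t: 5.82
ee_pos: [504.8, -213.4, 292.3]
tcp_rot: [-180.0, -0.0, 111.8]
contact_force: [0.6, 0.2, -1.8]
opening: 0.109
```

```bash
python3 snap.py scene s2
```

```text
t 5.875 pos [ 504.5 -213.3  291.8] rot [-179.9   -0.   111.8] J [ 15.  30.   5. 100.  -3.  50.  43.] F [-0.1  0.4 -2. ] open 0.112
cam [[-0.09, 0.8, -0.59, 1311.72], [1.0, 0.08, -0.05, -10.84], [0.0, -0.6, -0.8, 1053.79], [0.0, 0.0, 0.0, 1.0]]
```

View pics/s2.png

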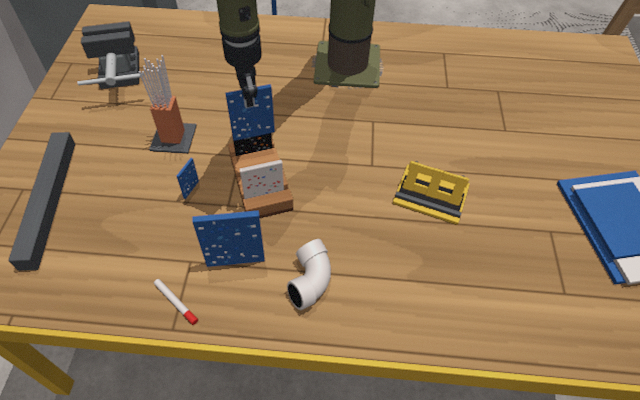

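Blue is held upright by the gripper at (250,112), with white at (262,180) and black at (252,145) still in their slots. Next is the traverse to the rack, turning 39°.

Request:
drive_tool --series '[0.025,0.007,0,0,0,0.03,0,0.07,0.021,0,0,0,0.1,0,0.125,0.037,0,0,0,0.19,0,0.18,0.054,0,0,0,0.28,0,0.235,0.07,0,0,0,0.37,0,0.29,0.086,0,0,0,0.46,0,0.345,0.103,0,0,0,0.55,0,0.395,0.118,0,0,0,0.62,0,0.435,0.13,0,0,0,0.67,0,0.451,0.134,0,0,0,0.682,0]'

```text
t: 7.12
ee_pos: [460.2, 258.5, 291.0]
tcp_rot: [-179.9, 0.0, 73.0]
contact_force: [-0.1, -0.3, -2.5]
opening: 0.111
```

Request:
drive_tool --series '[0,0,0,-0.02,0,0,0,0,0,0.01,-0.1,0,0,0,0,0,0.02,-0.2,0,0,0,0,0,0.025,-0.3,0,0,0,0,0,0.03,-0.349,0,0,0,0,0,0.03,-0.349,0,0,0,0,0,0.03,-0.349,0,0,0]'

```text
t: 8.0
ee_pos: [462.4, 254.1, 262.6]
tcp_rot: [160.0, -0.0, 72.7]
contact_force: [0.4, -0.7, -2.2]
opening: 0.108
```

```bash
cat > chk.py <<'E'
import sys
from h import *
from cell import bot
from scipy.spatial.transform import Rotation as R
np.set_printoptions(precision=1,suppress=True)
f=sys.argv[1];S=np.array([519.6,237.2,12]);a=np.radians(-17.2);b=np.radians(20)
n=np.array([np.cos(a),np.sin(a),0]);zs=-np.sin(b)*n+[0,0,np.cos(b)];xs=np.cos(b)*n+[0,0,np.sin(b)];ys=np.cross(zs,xs)
M=np.stack([xs,ys,zs],1)
s=bot.get_state();print("TCP in rack frame",(s["ee_pos"]-S)@M,"tool axes in rack",(M.T@R.from_euler('xyz',s["tcp_rot"],degrees=True).as_matrix()).round(3).tolist())
p,d,K,T=load(f);W=(cloud(d,K,T)-S)@M;h=cv2.cvtColor(p,cv2.COLOR_RGB2HSV)
m=(d>0)&(h[...,0]>100)&(h[...,0]<125)&(h[...,1]>110)&(h[...,2]>40)&(abs(W[...,0])<80)&(abs(W[...,1])<80)
m=cv2.erode(m.astype(np.uint8),np.ones((3,3)))>0
q=W[m];c=q.mean(0)
for _ in range(4):
    nn=np.linalg.svd(q-c,full_matrices=False)[2][2];q=q[abs((q-c)@nn)<3];c=q.mean(0)
nn*=np.sign(nn[0]);print(len(q),"front face normal",nn.round(3),"c",c,"y",np.percentile(q[:,1],[1,99]),"z",np.percentile(q[:,2],[1,99]))
print("face x at z=c",c[0],"rect yz",cv2.minAreaRect(q[:,1:].astype(np.float32)))
E
python3 snap.py scene s3; python3 chk.py s3
```

```text
t 8.05 pos [462.6 254.2 262.8] rot [160.   -0.   72.7] J [-65.  31.  32. 119.   2.  23. -57.] F [-0.1 -0.2 -1.7] open 0.111
cam [[-0.09, 0.8, -0.59, 1311.72], [1.0, 0.08, -0.05, -10.84], [0.0, -0.6, -0.8, 1053.79], [0.0, 0.0, 0.0, 1.0]]
TCP in rack frame [ 29.9  -0.6 256. ] tool axes in rack [[0.003, 1.0, 0.0], [1.0, -0.003, -0.0], [-0.0, 0.0, -1.0]]
1288 front face normal [ 1. -0. -0.] c [ 33.1   4.5 217.6] y [-42.7  47.4] z [151.5 284.4]
face x at z=c 33.12167964047903 rect yz ((2.096332550048828, 218.45823669433594), (136.7429656982422, 91.68461608886719), 89.77314758300781)
```

View pics/s3.png

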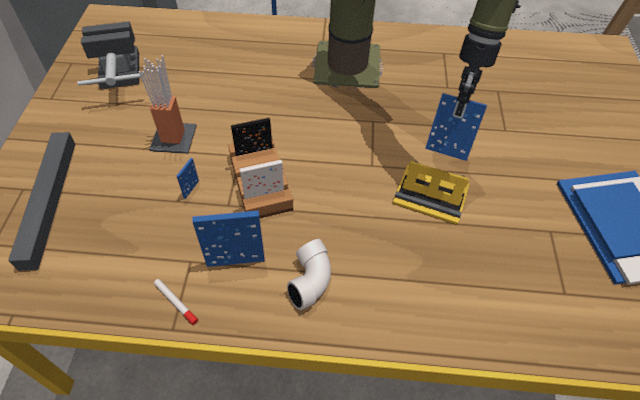

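The sheet hangs parallel to the back and is about 2 mm off centre. Its bottom edge is at about z 145 in the rack frame. I shift to about 8 mm clear of the face and slide down parallel to it, stopping just above the base.

Request:
drive_tool --series '[-0.002,-0.017,0.01,0,0,0,0,-0.002,-0.017,0.03,0,0,0,0,-0.002,-0.017,0.055,0,0,0,0,-0.002,-0.017,0.08,0,0,0,0,-0.002,-0.017,0.1,0,0,0,0,-0.002,-0.017,0.115,0,0,0,0,-0.002,-0.017,0.127,0,0,0,0,-0.002,-0.017,0.135,0,0,0,0,-0.002,-0.017,0.138,0,0,0,0,-0.002,-0.017,0.138,0,0,0,0]'

```text
t: 9.3
ee_pos: [491.0, 244.0, 126.9]
tcp_rot: [160.0, -0.0, 72.8]
contact_force: [-0.6, -0.2, -1.8]
opening: 0.11
```

```bash
python3 snap.py scene s4; python3 chk.py s4; python3 -c "
import cv2;a=cv2.imread('pics/s4.png')[60:240,360:520];cv2.imwrite('pics/s4c.png',cv2.resize(a,None,fx=3,fy=3,interpolation=2))"
```

```text
t 9.35 pos [491. 244. 127.] rot [160.   -0.   72.8] J [-55.  45.  24. 123.  -0.   3. -57.] F [ 0.3 -0.3 -1. ] open 0.113
cam [[-0.09, 0.8, -0.59, 1311.72], [1.0, 0.08, -0.05, -10.84], [0.0, -0.6, -0.8, 1053.79], [0.0, 0.0, 0.0, 1.0]]
TCP in rack frame [ 11.8  -1.9 118.1] tool axes in rack [[0.001, 1.0, 0.0], [1.0, -0.001, 0.0], [0.0, 0.0, -1.0]]
1018 front face normal [ 1. -0. -0.] c [15.   3.6 77.4] y [-43.7  45.7] z [ 12.  146.5]
face x at z=c 14.975645633422873 rect yz ((0.920257568359375, 79.27613067626953), (90.84052276611328, 138.7389373779297), 0.01895603910088539)
```

View pics/s4c.png

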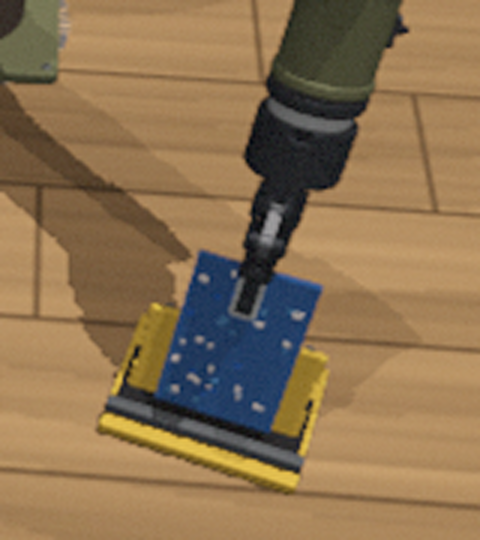

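The sheet is inside the rack, clear of both back and toe, and centred to within about 1 mm. Joint 6 reads 3°, close to its 2.42° limit, so I won't push lower at a full 20° tilt. I ease the tilt to 14° about the bottom edge, which raises joint 6, and set the edge down. Releasing then lets it lean back gently.

Request:
drive_tool --series '[0,0.0025,0.001,0.035,0,0,0,0,0.004,0.003,0.07,0,0,0,0,0.0055,0.005,0.105,0,0,0,0,0.0055,0.007,0.105,0,0,0,0,0.0055,0.008,0.105,0,0,0,0,0.0055,0.008,0.105,0,0,0]'

```text
t: 10.1
ee_pos: [497.9, 241.8, 120.9]
tcp_rot: [166.0, 0.0, 72.8]
contact_force: [-0.4, -0.2, -3.4]
opening: 0.108
```

```bash
python3 snap.py scene s5; python3 chk.py s5; python3 -c "
from cell import bot;print(bot.get_state()['joints'])"
```

```text
t 10.15 pos [498.  241.8 121. ] rot [166.    0.   72.8] J [-47.  44.  16. 118.   1.  10. -54.] F [-0.7 -0.7 -2.6] open 0.113
cam [[-0.09, 0.8, -0.59, 1311.72], [1.0, 0.08, -0.05, -10.84], [0.0, -0.6, -0.8, 1053.79], [0.0, 0.0, 0.0, 1.0]]
TCP in rack frame [ 16.6  -2.  110. ] tool axes in rack [[-0.0, 0.994, -0.105], [1.0, 0.0, -0.0], [-0.0, -0.105, -0.994]]
934 front face normal [ 1.  -0.  -0.1] c [15.7  4.1 72.6] y [-43.4  45.8] z [  4.6 139. ]
face x at z=c 15.712143323669235 rect yz ((1.431915283203125, 72.04275512695312), (91.22354888916016, 138.77268981933594), 0.18830305337905884)
[-46.86961399  44.35072103  15.87812368 118.3103668    0.94163816
  10.03649228 -54.29195494]
```

Request:
drive_tool --series '[0,0,0.001,0,0,0,0,0,-0.0005,0.002,0,0,0,0,0,-0.0005,0.002,0,0,0,0]'

```text
t: 10.52
ee_pos: [498.4, 241.7, 120.6]
tcp_rot: [166.0, -0.1, 72.8]
contact_force: [-5.4, 0.5, 14.9]
opening: 0.11
```

Request:
drive_tool --series '[0,0,0.0005,0,0,0,0,0,-0.0005,0.001,0,0,0,0,0,-0.0005,0.001,0,0,0,0]'

```text
t: 10.9
ee_pos: [498.3, 241.8, 120.5]
tcp_rot: [165.9, -0.1, 72.8]
contact_force: [-8.6, -0.6, 25.6]
opening: 0.106
```

Contact came at the predicted height, with the bottom edge on the base. I ease off the press, then open gradually.

Request:
drive_tool --series '[0,0,-0.001,0,0,0,0,0,0,-0.002,0,0,0,0,0,0,-0.002,0,0,0,0]' --newtons 20

```text
t: 11.28
ee_pos: [498.1, 241.8, 120.6]
tcp_rot: [166.0, -0.0, 72.8]
contact_force: [-3.4, -0.3, 9.0]
opening: 0.111
```

Request:
drive_tool --series '[0,0,0,0,0,0,0.011,0,0,0,0,0,0,0.014,0,0,0,0,0,0,0.018,0,0,0,0,0,0,0.022,0,0,0,0,0,0,0.026,0,0,0,0,0,0,0.03,0,0,0,0,0,0,0.035,0,0,0,0,0,0,0.04,0,0,0,0,0,0,0.045,0,0,0,0,0,0,0.045]'

```text
t: 12.52
ee_pos: [497.9, 241.8, 120.0]
tcp_rot: [166.0, -0.0, 72.8]
contact_force: [-0.0, -0.3, -0.9]
opening: 0.526
```

```bash
python3 snap.py scene s6; python3 chk.py s6; python3 -c "
import cv2;a=cv2.imread('pics/s6.png')[60:240,360:520];cv2.imwrite('pics/s6c.png',cv2.resize(a,None,fx=3,fy=3,interpolation=2))"
```

```text
t 12.575 pos [497.9 241.7 120. ] rot [166.   -0.   72.8] J [-47.  44.  16. 118.   1.  10. -54.] F [ 0.1 -0.1 -0.1] open 0.528
cam [[-0.09, 0.8, -0.59, 1311.72], [1.0, 0.08, -0.05, -10.84], [0.0, -0.6, -0.8, 1053.79], [0.0, 0.0, 0.0, 1.0]]
TCP in rack frame [ 16.2  -2.1 109. ] tool axes in rack [[0.001, 0.994, -0.105], [1.0, -0.001, -0.0], [-0.0, -0.105, -0.994]]
858 front face normal [ 1. -0. -0.] c [ 8.1  4.2 71.3] y [-43.4  45.8] z [  4.6 139.7]
face x at z=c 8.072410924353232 rect yz ((1.3701591491699219, 71.95523834228516), (90.65005493164062, 138.23660278320312), 0.23530879616737366)
```

View pics/s6c.png

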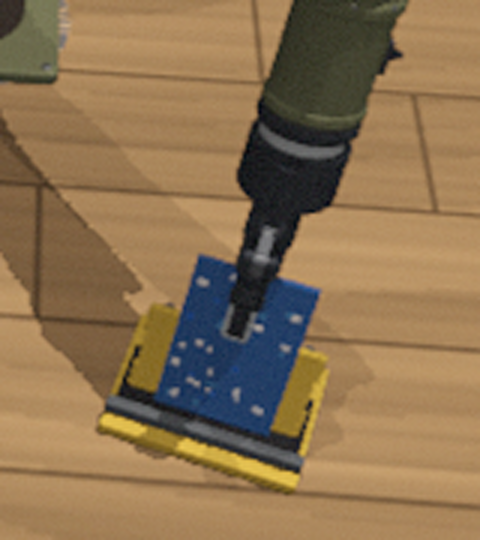

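Released, the sheet lies flat: its face normal matches the back and it is centred within about 1.5 mm. I centre the fingers and retract along the sheet.

Request:
drive_tool --series '[0,-0.005,0,0,0,0,0.055,0,-0.008,-0.005,0,0,0,0.06,0,-0.009,-0.015,0,0,0,0.06,0,-0.011,-0.03,0,0,0,0.06,0,-0.013,-0.05,0,0,0,0.06,0,-0.016,-0.075,0,0,0,0.06,0,-0.019,-0.105,0,0,0,0.06,0,-0.022,-0.135,0,0,0,0.06,0,-0.025,-0.16,0,0,0,0.06,0,-0.025,-0.16,0,0,0,0.06]'

```text
t: 13.82
ee_pos: [437.9, 261.3, 271.5]
tcp_rot: [165.9, -0.3, 72.8]
contact_force: [-0.8, 0.4, -1.2]
opening: 0.702
```

```bash
python3 snap.py scene s7; python3 chk.py s7
```

```text
t 13.875 pos [437.7 260.8 270.3] rot [ 1.66e+02 -1.00e-01  7.28e+01] J [-59.  27.  23. 117.   2.  30. -58.] F [ 0.2  0.  -0.2] open 0.702
cam [[-0.09, 0.8, -0.59, 1311.72], [1.0, 0.08, -0.05, -10.84], [0.0, -0.6, -0.8, 1053.79], [0.0, 0.0, 0.0, 1.0]]
TCP in rack frame [  8.2  -1.7 271.9] tool axes in rack [[0.001, 0.995, -0.104], [1.0, -0.001, 0.002], [0.002, -0.104, -0.995]]
1155 front face normal [ 1. -0. -0.] c [ 8.1  3.6 78.6] y [-43.2  45.9] z [  4.3 140. ]
face x at z=c 8.051686340751031 rect yz ((1.3868026733398438, 72.78370666503906), (91.20062255859375, 139.7948455810547), 0.1425037831068039)
```

View pics/s7.png

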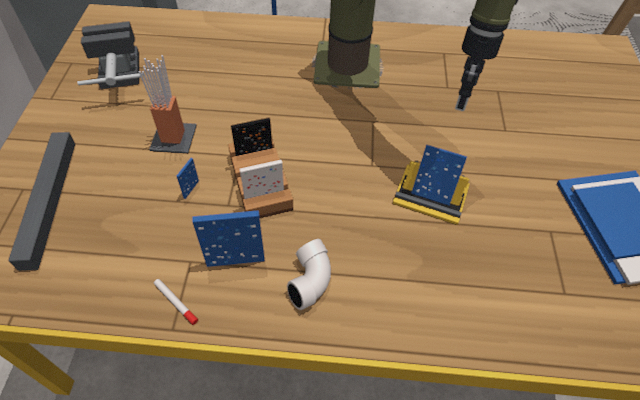

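The gripper is clear at (463,95). Blue leans on the rack at (440,175) behind the toe strip, and white at (262,180) and black at (252,137) are still in their slots.

```bash
python3 -c "
from cell import ticket;print(ticket.close_job())"
```

```text
the job is handed in; nothing more can be done
None
```

The middle-sized blue sheet is out of the stand and leaning on the yellow rack, and the job is handed in. It took about 14 s of robot time.

- **Placing:** I eased the tilt from 20° to 14° before setting the sheet down, because joint 6 read 3° against its 2.42° limit. Contact came at the predicted height with at most about 26 N on the wrist. On release the sheet settled back against the rack.
- **Last checks:** after the gripper was clear, the sheet's face was parallel to the slanted back, with its bottom edge behind the toe strip. It sat within about 1.5 mm of the middle. The white and black sheets were still in their slots, and nothing had fallen.
- **Disagreement:** the scene camera put the sheet's front face at 8 mm where 10 mm was expected. It was about 2 mm off for the rack too, within the stated calibration error.
- **Not seen:** I did not view the bottom edge from the side. That it rests on the base is inferred from the contact and the measured height.

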